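Set the swivel box rest to its long mark

TASK

On the chocolate packing bench, loosen the clamp knob of the swivel box rest by turning it anticlockwise to its stop, before moving the arm. Then swing the arm by its post handle until it lies over the one long line on the base plate, and turn the knob clockwise to its stop again so that the arm is clamped there.

Things in the scene. Friction and masses are not known exactly. Their poses are not given: they have to be found in the camera images.
- knob (a point): The clamp knob: a black upright bar grip 60 mm long, 15 mm thick, 42 mm high (top 100 mm above the bench), on the vertical pivot axis of the arm. This point is on that axis, 85 mm above the bench. Its x axis runs along the bar, z is up. The knob only turns, with about 0.2 N m, against rigid stops, and does not turn the arm with it.
- clamp (a joint): Angle of the clamp knob in rad: 0 = fully tight (clockwise stop, as it starts), 1.2 = fully loose (anticlockwise stop, seen from above). The arm is free from about 0.6 up and held fast near 0. The knob stays where it is left.
- handle (a point): The handle: a black upright post 18 mm across, top 100 mm above the bench, 140 mm out from the pivot axis. This point is on its axis, 80 mm above the bench; x points outward. The flat arm (top 38 mm up) leaves a disc (170 mm across, top 42 mm up), ends in a point; behind, it carries a box of chocolates (top 64 mm up). Loose, 1 N swings it, +-0.95 rad from the plate's middle line and stays put.
- mark (a point): The long dark line on the aluminium base plate (310 x 400 x 12 mm): 8 mm wide, radial, 90 to 212 mm from the pivot axis; the four other lines are short (27 mm) and thin. This point is on the line 140 mm from the pivot axis, 12 mm above the bench: right below the handle when the arm is on the mark. Its x axis is the plate's middle line, 0.35 rad clockwise of the long line.

How it is judged:
On the way, in this order (a step that is already met when the one before it is completed fails the run):
1. the clamp knob is loosened (past 0.85 rad) while the arm is still where it was (handle moved less than 20 mm) (value of joint clamp above 0.85 rad and distance of handle from where it was at the start of the episode below 0.02 m), for 0.2 s.
2. with the knob still loose (past 0.7 rad), the handle is brought over the long line (within 25 mm, about 10 degrees) (value of joint clamp above 0.7 rad and horizontal distance between handle and mark below 0.025 m), for 0.2 s.
At the end, for the whole second after the job is handed in: The clamp knob is tight again (within 0.25 rad of its clockwise stop) and the post handle stands over the long line, within 25 mm (about 10 degrees) (value of joint clamp below 0.25 rad and horizontal distance between handle and mark below 0.025 m); the robot touches nothing.
It also fails if it takes over 62 s, if anything falls off the work surface, if the arm or the gripper's body presses on something with over 40 N, if the wrist force passes 120 N, or if a joint passes its speed limit or range.

ROBOT

A 7-joint arm with a two-finger parallel gripper is mounted at the origin on the work surface. World frame = base frame: x ahead of the robot, y to its left, z up, the work surface at z = 0. Lengths are in m, angles in rad, forces in N, time in s.
With the tool pointing down it reaches from about 0.4 to 0.9 m from the base axis. Payload 5.5 kg.
Tool frame: the origin (TCP) lies midway between the tips of the shut fingers; the grasp point (between the pads) lies 19 mm behind it (manip.grip_depth is the distance from the TCP to the grasp point, in m); z points along the fingers, x is the direction in which the jaws open and shut, and the axes are right-handed (so a half turn about z gives the same grasp; the last joint's range is limited). The gripper opens to 92 mm and grips with 3 to 60 N. Pads are 19 mm wide; open, the fingers measure 130 mm over their backs; the gripper's body (75 mm by 190 mm) begins 47 mm behind the grasp point.
Start: joints at [1.51, 0.501, -0.427, 1.55, 0.221, 1.138, -0.21], TCP at [0.207, -0.616, 0.227] pointing down, gripper open.
Joint ranges: [-2.88, 2.88], [-0.31, 2.03], [-1.54, 1.56], [0.2, 2.42], [-1.41, 4.55], [0.19, 2.02], [-2.57, 2.57]. Speed limits (rad/s): [2.57, 2.57, 3.14, 3.14, 3.14, 3.14, 3.14].

INTERFACE

Orientations are given as a unit quaternion [x, y, z, w].
In Python, from bench import manip, effector, viewer gives the robot as it stands. Calls block until the motion is done:
- manip.move_pose(position, orientation): joint-space move of the TCP to a pose.
- manip.servo_line(position, ori=None, vel=0.15): straight line of the TCP; ori=None keeps the orientation; vel is the mean speed in m/s.
- manip.movej(angles): joint-space move.
- effector.open_jaws() and effector.close(f_grip=None): open the fingers fully, or close them until they stop; f_grip is the grip in N (None keeps the last).
- manip.sleep(seconds).
- manip.solve_ik(position, orientation): joint angles nearest the present ones, or None.
- viewer.get_image(name): name is "scene" or "top" or "wrist"; returns the picture (480x640x3 uint8, red, green, blue); there is no depth.
- viewer.get_calibration(name): a dict with "vfov" (degrees; the focal length in pixels is half the picture's height over the tangent of half this angle, whatever the lens; pixels are square), "cx", "cy" (the principal point, pixels), "dist_coeffs" ([k1, k2, p1, p2, k3] as OpenCV has them; the pictures are not rectified), "eye" and "attitude" of the camera in the world. Camera axes: x right, y down, z forward; pixel columns grow to the right and rows downward; lengths in m; the calibration is good to about 2 mm. A picture is of the moment at which its call begins: read the wrist's pose just before it. get_calibration takes no time and is no camera call; for the wrist camera it gives the pose at the moment of the call.
A pose or a line that the arm cannot do raises manip.PlanningError and nothing moves.
- manip.hand_in(): hands the job in, once; it reports no verdict.
Readings, each from a call of its own:
- manip.current_clock(): time.
- manip.current_q(): joint angles.
- manip.current_joint_velocities(): joint speeds.
- manip.current_tau(): joint torques, N m.
- manip.current_tool_pos(): TCP position.
- manip.current_tcp_rot(): TCP orientation.
- manip.current_force(): force on the tool from outside, world axes, zero at the start.
- manip.current_wrist_torque(): the same for the moment, N m.
- manip.current_finger_gap(): finger opening in m.
Only numpy, scipy, OpenCV 4.12 (cv2) and the standard library are available. Lean on these libraries where they do the work, as an engineer would, in place of code of your own. Each camera call takes 0.05 s, during which the arm holds its last target.

## Working session

There is one attempt and no reset: what is moved stays moved. The work goes in short steps, each a Python script; the robot and the scene stay as the last script left them, time stands still between calls to the robot, and variables do not carry over. Pictures are saved under pics/ and viewed, and the job is handed in when it is done.

```bash
mkdir -p pics; ls
python3 - <<'E'
from bench import manip, effector, viewer
import cv2
for n in ["scene","top","wrist"]:
    c=viewer.get_calibration(n); print(n,c)
    cv2.imwrite(f"pics/{n}0.png",viewer.get_image(n)[:,:,::-1])
print(manip.current_clock(),manip.current_tcp_rot())
E
```

```text
pics
scene {'vfov': 57.92165793954721, 'cx': 315.4108524698425, 'cy': 242.32283765955177, 'dist_coeffs': array([-0.01809865,  0.        ,  0.        ,  0.        ,  0.        ]), 'eye': array([ 0.91385594, -0.36429321,  0.47930029]), 'attitude': array([ 0.84864791,  0.29760175, -0.15144843, -0.41023567])}
top {'vfov': 53.11969767437586, 'cx': 315.95635497624846, 'cy': 244.55126225492612, 'dist_coeffs': array([-0.09209916,  0.        ,  0.        ,  0.        ,  0.        ]), 'eye': array([0.49564459, 0.0511055 , 0.73112391]), 'attitude': array([ 0.71360037, -0.69726374,  0.05647922, -0.03752191])}
wrist {'vfov': 71.49389455817015, 'cx': 316.09806231573293, 'cy': 243.03451644563145, 'dist_coeffs': array([-0.05831795,  0.        ,  0.        ,  0.        ,  0.        ]), 'eye': array([ 0.27881462, -0.5925137 ,  0.38381489]), 'attitude': array([ 0.80339227, -0.57802367, -0.08403843,  0.11570236])}
0.15 [ 8.11861931e-01 -5.83848949e-01 -6.14021536e-04 -4.81966263e-04]
```

View pics/scene0.png

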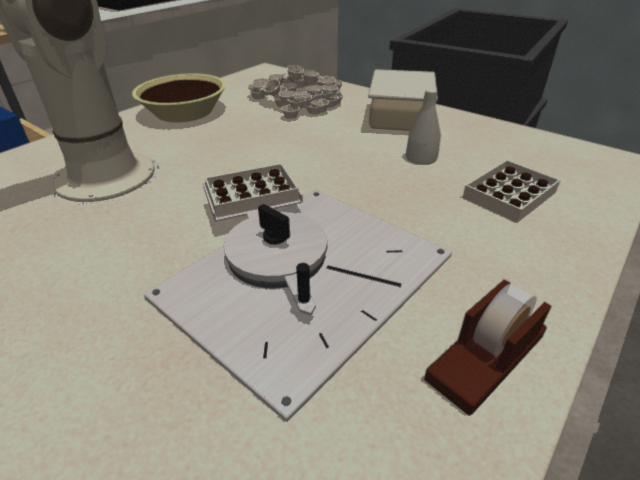

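View pics/top0.png

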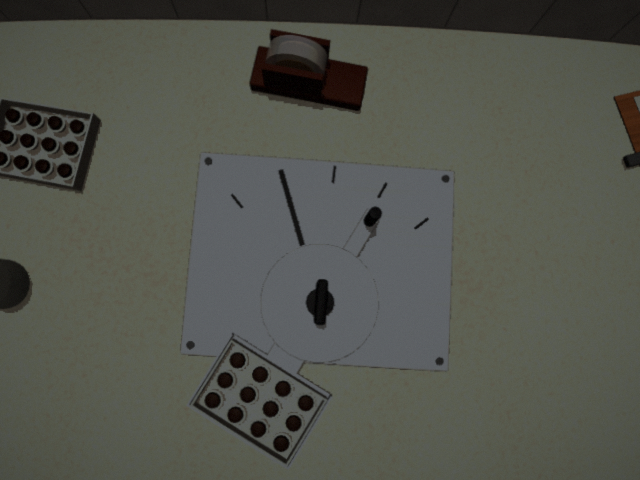

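The top view shows the long line from (281,170) to (302,244), the knob bar near (320,302) and the handle near (373,215). The other four lines are short.

```bash
cat > h.py <<'E'
import numpy as np, cv2
from scipy.spatial.transform import Rotation as R
from bench import manip, effector, viewer
def ray(c,px):
    f=240/np.tan(np.radians(c['vfov'])/2)
    K=np.array([[f,0,c['cx']],[0,f,c['cy']],[0,0,1]])
    u=cv2.undistortPoints(np.array(px,float).reshape(-1,1,2),K,np.array(c['dist_coeffs'])).reshape(-1,2)
    return (R.from_quat(c['attitude']).as_matrix()@np.c_[u,np.ones(len(u))].T).T
def onplane(c,px,z):
    d=ray(c,px); return c['eye']+d*((z-c['eye'][2])/d[:,2])[:,None]
def proj(c,P):
    f=240/np.tan(np.radians(c['vfov'])/2)
    K=np.array([[f,0,c['cx']],[0,f,c['cy']],[0,0,1]])
    Rm=R.from_quat(c['attitude']).as_matrix().T
    return cv2.projectPoints(np.array(P,float).reshape(-1,3),cv2.Rodrigues(Rm)[0],-Rm@c['eye'],K,np.array(c['dist_coeffs']))[0].reshape(-1,2)
E
python3 - <<'E'
from h import *
c=viewer.get_calibration("top"); im=cv2.imread("pics/top0.png")
g=im.max(2); m=(g<70).astype(np.uint8); m[:150]=0;m[365:]=0;m[:,:180]=0;m[:,460:]=0
cs,_=cv2.findContours(m,cv2.RETR_EXTERNAL,cv2.CHAIN_APPROX_NONE)
for k in cs:
    if cv2.contourArea(k)<10: continue
    print(cv2.contourArea(k),cv2.minAreaRect(k))
m2=(g<30).astype(np.uint8);print(sorted(g[m>0])[::60])
cv2.imwrite("pics/crop.png",cv2.resize(im[160:360,180:460],None,fx=2.8,fy=2.8,interpolation=cv2.INTER_CUBIC))
E
```

```text
41.5 ((439.25006103515625, 360.7500305175781), (7.071067810058594, 7.77817440032959), 45.0)
159.5 ((237.0, 358.0), (12.0, 16.0), 90.0)
56.0 ((225.8089599609375, 354.0056457519531), (3.7099928855895996, 25.227951049804688), 32.00538635253906)
48.0 ((190.00001525878906, 344.5000305175781), (7.77817440032959, 7.77817440032959), 45.0)
99.5 ((244.49996948242188, 348.4999694824219), (30.999996185302734, 60.99999237060547), 90.0)
833.5 ((320.17645263671875, 303.79412841796875), (47.490692138671875, 28.184988021850586), 70.34617614746094)
39.0 ((421.0269470214844, 223.03463745117188), (3.069702386856079, 17.190336227416992), 52.12501525878906)
319.5 ((370.0871887207031, 223.37615966796875), (16.091482162475586, 36.11005401611328), 16.699243545532227)
31.5 ((236.50003051757812, 200.50003051757812), (17.02294158935547, 2.654954195022583), 51.34019470214844)
32.5 ((381.66986083984375, 190.09434509277344), (2.8167285919189453, 16.60898780822754), 29.05460548400879)
36.5 ((445.5, 178.5), (7.0, 7.0), 90.0)
346.5 ((290.9793701171875, 206.86170959472656), (78.84296417236328, 5.654077529907227), 73.90918731689453)
28.0 ((333.33538818359375, 173.98170471191406), (2.6503570079803467, 16.233436584472656), 6.34019136428833)
38.0 ((208.0, 161.0), (8.0, 6.0), 90.0)
[np.uint8(0), np.uint8(3), np.uint8(5), np.uint8(6), np.uint8(8), np.uint8(9), np.uint8(10), np.uint8(11), np.uint8(12), np.uint8(13), np.uint8(14), np.uint8(14), np.uint8(15), np.uint8(16), np.uint8(16), np.uint8(17), np.uint8(17), np.uint8(18), np.uint8(19), np.uint8(19), np.uint8(20), np.uint8(21), np.uint8(23), np.uint8(25), np.uint8(27), np.uint8(29), np.uint8(32), np.uint8(34), np.uint8(35), np.uint8(37), np.uint8(39), np.uint8(41), np.uint8(44), np.uint8(46), np.uint8(49), np.uint8(52), np.uint8(55), np.uint8(58), np.uint8(59), np.uint8(62), np.uint8(63), np.uint8(65), np.uint8(67), np.uint8(69)]
```

View pics/crop.png

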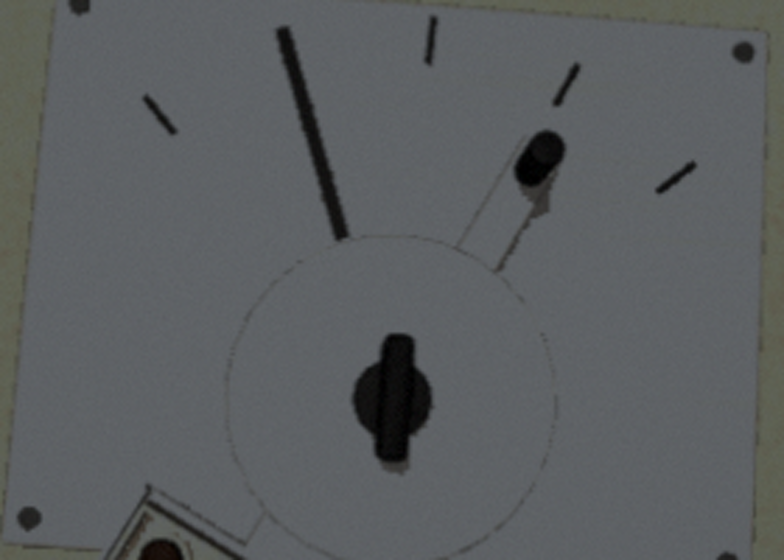

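Run:
```python
from h import *
c=viewer.get_calibration("top"); im=cv2.imread("pics/top0.png")
g=im.max(2); m=(g<75).astype(np.uint8)
m0=np.zeros_like(m); m0[160:250,270:312]=m[160:250,270:312]
ys,xs=np.nonzero(m0); P=onplane(c,np.c_[xs,ys],0.012)[:,:2]
mu=P.mean(0); _,_,V=np.linalg.svd(P-mu); d=V[0]; d*=np.sign(d[0]); t=(P-mu)@d
print("line",mu,d,np.degrees(np.arctan2(d[1],d[0])),"len",np.ptp(t),"wid",np.std((P-mu)@V[1])*3.46)
mid=mu+d*(t.max()+t.min())/2
piv=mid-151e-3*d; print("pivot from line",piv,"mark",piv+.14*d)
for nm,pt in dict(f=(398,335),b=(392,455),mid=(395.5,398)).items():
    px=np.array(pt)/2.8+[180,160]-[.3,.3]; print(nm,px,onplane(c,[px],.1))
print("handle",onplane(c,[np.array((548,148))/2.8+[180,160]-.3],.1))
# midplate line from screws
S=onplane(c,[(439.25,360.75),(190,344.5),(445.5,178.5),(208,161)],.012)[:,:2]; print(S)
v=(S[2]+S[3]-S[0]-S[1]); print("midline deg",np.degrees(np.arctan2(v[1],v[0])))
# disc circle via Hough
e=cv2.Canny(im[240:366,255:385],20,50); 
h=cv2.HoughCircles(cv2.resize(im[235:370,250:390,1],None,fx=4,fy=4),cv2.HOUGH_GRADIENT,1,200,param1=40,param2=20,minRadius=210,maxRadius=260)
print(h[0][:2]/4+[250,235,0]); print(onplane(c,[h[0][0][:2]/4+[250,235]],.042))
```

```text
line [0.64914859 0.07226558] [0.95391588 0.30007413] 17.462055838455534 len 0.12326097314482318 wid 0.009175366567294828
pivot from line [0.50564325 0.02712298] mark [0.63919147 0.06913336]
f [321.84285714 279.34285714] [[0.53436288 0.02632251 0.1       ]]
b [319.7 322.2] [[0.47846372 0.02800181 0.1       ]]
mid [320.95       301.84285714] [[0.5048971  0.02690597 0.1       ]]
handle [[ 0.62576028 -0.04406309  0.1       ]]
[[ 0.42187218 -0.15488115]
 [ 0.43874607  0.21547643]
 [ 0.70154373 -0.16786011]
 [ 0.71851813  0.20288214]]
midline deg -2.6172791274039833Traceback (most recent call last):
  File "<stdin>", line 19, in <module>
TypeError: 'NoneType' object is not subscriptable
```

```bash
cat >> h.py <<'E'
piv=np.array([.5053,.0270]); barYaw=np.radians(-1.7); mark=np.array([.6390,.0690])
def ori(yaw): return (R.from_euler('z',yaw)*R.from_euler('x',np.pi)).as_quat()
def st(s=""):
    t=R.from_quat(manip.current_tcp_rot()).as_matrix()[:,0]
    print(s,"t%.2f"%manip.current_clock(),np.round(manip.current_tool_pos(),4),"yaw%.2f"%np.degrees(np.arctan2(t[1],t[0])),"F",np.round(manip.current_force(),1),"M",np.round(manip.current_wrist_torque(),2),"gap%.4f"%manip.current_finger_gap(),flush=True)
E
python3 - <<'E'
from h import *
for s in (-1,1):
    for a in (0,1.2):
        for z in (.2,.063):
            print(s,a,z,np.round(manip.solve_ik([*piv,z],ori(barYaw+a+s*np.pi/2)),3))
E
```

```text
-1 0 0.2 [ 0.803  0.475 -1.14   1.92   0.495  1.066 -2.147]
-1 0 0.063 [ 0.501  0.575 -0.754  2.021  0.568  0.764 -2.198]
-1 1.2 0.2 [ 0.896  0.601 -1.323  1.918  0.645  1.147 -1.078]
-1 1.2 0.063 [ 0.521  0.585 -0.78   2.02   0.589  0.773 -1.015]
1 0 0.2 [ 0.921  0.662 -1.392  1.918  0.709  1.191  0.809]
1 0 0.063 [ 0.527  0.588 -0.788  2.02   0.596  0.776  0.921]
1 1.2 0.2 [ 0.883  0.577 -1.294  1.918  0.619  1.131  2.087]
1 1.2 0.063 [ 0.836  0.94  -1.305  2.012  1.054  1.111  1.775]
```

Run:
```python
from h import *
o=ori(barYaw+np.pi/2)
manip.move_pose([*piv,.2],o); st("above"); 
cv2.imwrite("pics/w1.png",viewer.get_image("wrist")[:,:,::-1]); 
c=viewer.get_calibration("wrist"); print(proj(c,[[*piv,.1],[*mark,.012]]))
print(np.round(manip.current_q(),3))
```

```text
above t2.67 [0.5055 0.0259 0.1998] yaw88.17 F [0.6 0.2 0.8] M [ 0.13 -0.16 -0.01] gap0.0919
[[318.82437689 243.58995662]
 [357.36577038 330.0647193 ]]
[ 0.922  0.662 -1.391  1.917  0.709  1.191  0.809]
```

View pics/w1.png

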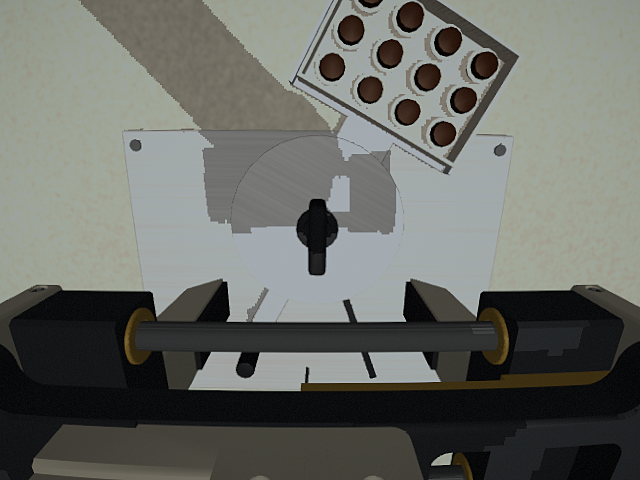

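The wrist view shows the knob bar at about (317,199) to (317,255), with its lower end face running to 274, close to where I predicted. I'll cross-check that and then grip the knob.

Run:
```python
from h import *
c=viewer.get_calibration("wrist"); print(onplane(c,[(317.5,199),(317.5,253),(317.5,226)],.1))
o=ori(barYaw+np.pi/2)
manip.servo_line([*piv,.063],o,vel=.1); st("down")
effector.close(30); st("closed"); print(np.round(manip.current_q(),3))
```

```text
[[0.46915548 0.02706309 0.1       ]
 [0.51324546 0.02568261 0.1       ]
 [0.49069817 0.02638815 0.1       ]]
down t4.23 [0.5058 0.0271 0.0636] yaw88.29 F [0.7 0.2 0.3] M [ 0.07 -0.17  0.01] gap0.0917
closed t5.32 [0.5053 0.0266 0.063 ] yaw88.28 F [ 0.1 -0.7  1.8] M [-0.28 -0.08 -0.04] gap0.0237
[ 0.771  0.81  -1.165  2.014  0.926  0.984  0.663]
```

Run:
```python
from h import *
st()
a=viewer.get_image("wrist"); b=viewer.get_image("scene"); st()
cv2.imwrite("pics/w2.png",np.hstack([cv2.resize(a[120:420,120:520],(400,300)),cv2.resize(b[130:355,160:460],(400,300))])[:,:,::-1])
```

```text
t5.32 [0.5053 0.0266 0.063 ] yaw88.28 F [ 0.1 -0.7  1.8] M [-0.28 -0.08 -0.04] gap0.0237
 t5.42 [0.5053 0.0266 0.063 ] yaw88.28 F [-0.6 -2.4  0.4] M [-0.34 -0.16  0.02] gap0.0234
```

View pics/w2.png

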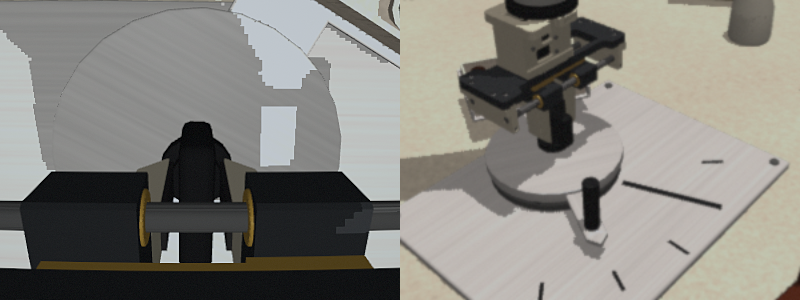

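Run:
```python
from h import *
manip.sleep(.3); st(); effector.close(40); st(); print(np.round(manip.current_q(),3))
```

```text
t5.72 [0.5053 0.0266 0.063 ] yaw88.28 F [ 0.6 -2.9  1.2] M [-0.49 -0.07 -0.02] gap0.0237
 t5.93 [0.5053 0.0266 0.063 ] yaw88.29 F [-0.1 -4.1  0.3] M [-0.64 -0.04  0.02] gap0.0228
[ 0.771  0.81  -1.165  2.014  0.926  0.984  0.663]
```

Run:
```python
from h import *
effector.open_jaws(); st(); 
manip.servo_line([*piv,.073],ori(barYaw+np.pi/2),vel=.05); effector.close(40); st(); print(np.round(manip.current_q(),3))
```

```text
t7.11 [0.5053 0.027  0.063 ] yaw88.30 F [ 0.8 -0.1  0.3] M [ 0.1  -0.1  -0.07] gap0.0919
 t8.63 [0.5053 0.0266 0.073 ] yaw88.30 F [-0.4 -2.3  1.5] M [-0.24 -0.08  0.21] gap0.0146
[ 0.782  0.798 -1.182  2.009  0.909  0.999  0.675]
```

Raising the tips cleared the hub, and the grip now measures 14.6 mm, which matches the bar. Next I turn the knob.

Run:
```python
from h import *
q0=np.array(manip.current_q())
for a in (.3,.6,.85,1.0,1.1,1.15,1.2):
    q=q0.copy(); q[6]+=a; manip.movej(q); st(a)
    if abs(manip.current_wrist_torque()[2])>.9: break
cv2.imwrite("pics/t2.png",viewer.get_image("scene")[100:350,130:480,::-1])
```

```text
0.3 t9.03 [0.5053 0.0268 0.073 ] yaw105.30 F [-0.  -1.4  0. ] M [ 0.1  -0.09  0.2 ] gap0.0148
0.6 t9.42 [0.5052 0.0269 0.073 ] yaw122.38 F [-0.5  0.8  0.5] M [ 0.27 -0.07  0.14] gap0.0148
0.85 t9.77 [0.5051 0.027  0.073 ] yaw136.66 F [-1.1  0.6  1. ] M [0.49 0.18 0.18] gap0.0148
1.0 t10.03 [0.505  0.0271 0.073 ] yaw145.22 F [-1.9  3.   0.5] M [0.67 0.3  0.17] gap0.0147
1.1 t10.28 [0.505  0.0271 0.073 ] yaw150.99 F [-3.1  4.   0.9] M [0.79 0.42 0.19] gap0.0149
1.15 t10.53 [0.505  0.0271 0.073 ] yaw153.98 F [-3.5  2.9  1.8] M [0.94 0.64 0.15] gap0.0148
1.2 t10.78 [0.5049 0.0271 0.073 ] yaw156.83 F [-3.7  3.6  1.1] M [ 1.    0.69 -0.34] gap0.0149
```

View pics/t2.png

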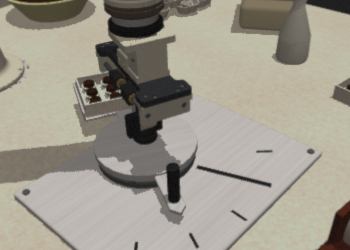

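The knob reached its stop at about 1.2 rad: the moment about z reversed, and the handle hasn't moved. Now the handle.

Run:
```python
from h import *
effector.open_jaws(); p=manip.current_tool_pos(); manip.servo_line([p[0],p[1],.17],vel=.15); st("up")
im=viewer.get_image("top"); cv2.imwrite("pics/t3.png",im[:,:,::-1])
h=np.array([.6258,-.0441]); a0=np.arctan2(*(h-piv)[::-1]); print(np.degrees(a0))
manip.move_pose([*h,.17],ori(a0+np.pi/2)); st("over handle"); print(np.round(manip.current_q(),3))
c=viewer.get_calibration("wrist"); print(proj(c,[[*h,.1],[*piv,.1]]))
cv2.imwrite("pics/w3.png",viewer.get_image("wrist")[:,:,::-1])
```

```text
up t12.92 [0.5048 0.0261 0.1693] yaw157.04 F [-0.4 -0.1 -0.3] M [ 0.13 -0.05  0.06] gap0.0919
-30.542368350210733
over handle t14.17 [ 0.6251 -0.0435  0.1693] yaw59.59 F [-0.3  0.4  0.1] M [ 0.07 -0.18 -0.01] gap0.0919
[ 0.621  0.634 -0.847  1.654  0.522  1.096  0.665]
[[317.50350568 256.57046472]
 [318.12437618  40.62090082]]
```

View pics/w3.png

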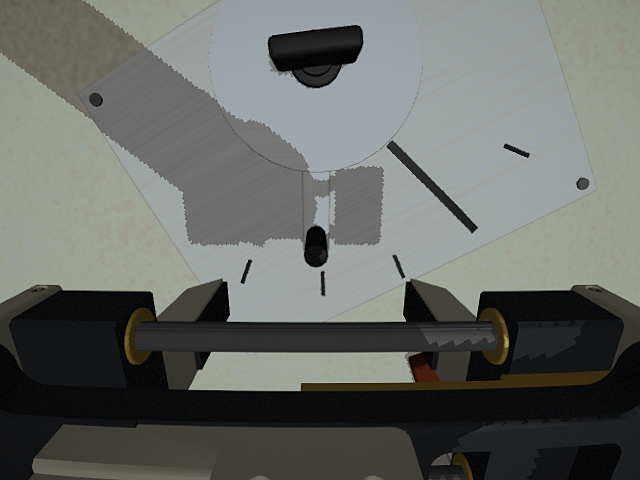

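The wrist view shows the handle top at (316,256), where I predicted it (317,257). The knob has turned to loose, and the arm is still at its start angle. I'll grip the post and swing it.

Run:
```python
from h import *
h=np.array([.6258,-.0441]); a0=np.arctan2(*(h-piv)[::-1]); a1=np.arctan2(*(mark-piv)[::-1])
manip.servo_line([*h,.068],vel=.12); effector.close(12); st("grip")
for a in np.linspace(a0,a1,9)[1:]:
    manip.servo_line([*(piv+.14*np.array([np.cos(a),np.sin(a)])),.068],ori(a+np.pi/2),vel=.06); st("%.1f"%np.degrees(a))
    if np.linalg.norm(manip.current_force())>25: print("STOP");break
```

```text
grip t16.36 [ 0.6258 -0.0441  0.068 ] yaw59.46 F [-0.6  0.1 -0.3] M [ 0.01 -0.11  0.01] gap0.0177
-24.5 t16.75 [ 0.6326 -0.0308  0.068 ] yaw65.42 F [-1.   1.2  1. ] M [ 0.23 -0.09  0.01] gap0.0181
-18.5 t17.14 [ 0.6377 -0.0175  0.068 ] yaw71.36 F [-2.1  1.   1. ] M [ 0.29  0.08 -0.06] gap0.0174
-12.5 t17.53 [ 0.6416 -0.0036  0.068 ] yaw77.35 F [-1.9  0.4  1.3] M [0.29 0.25 0.07] gap0.0172
-6.6 t17.93 [0.6441 0.0107 0.068 ] yaw83.35 F [-1.9  0.4  2.3] M [0.22 0.42 0.07] gap0.0176
-0.6 t18.32 [0.6449 0.0253 0.0679] yaw89.35 F [-3.9 -0.   2.5] M [0.15 0.62 0.04] gap0.0174
5.4 t18.71 [0.6443 0.0398 0.0679] yaw95.34 F [-4.3 -0.5  3.3] M [0.07 0.84 0.08] gap0.0179
11.4 t19.10 [0.6422 0.0543 0.0679] yaw101.33 F [-5.3 -0.6  4.9] M [-0.06  0.99  0.08] gap0.0178
17.4 t19.49 [0.6387 0.0681 0.0679] yaw107.29 F [-6.  -1.2  4.1] M [-0.13  0.94  0.03] gap0.0176
```

Run:
```python
from h import *
manip.sleep(.3); effector.open_jaws(); p=manip.current_tool_pos(); manip.servo_line([p[0],p[1],.18],vel=.12)
o=ori(barYaw+1.2+np.pi/2)
manip.move_pose([*piv,.18],o); st("above knob")
cv2.imwrite("pics/t4.png",viewer.get_image("top")[:,:,::-1])
cv2.imwrite("pics/w4.png",viewer.get_image("wrist")[:,:,::-1])
```

```text
above knob t22.90 [0.506  0.0268 0.1799] yaw156.89 F [ 0.5 -0.6  0.3] M [ 0.17 -0.07  0.  ] gap0.0921
```

View pics/w4.png

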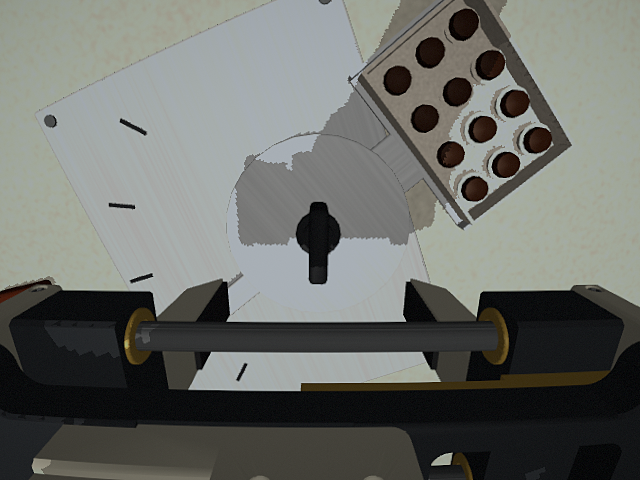

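View pics/t4.png

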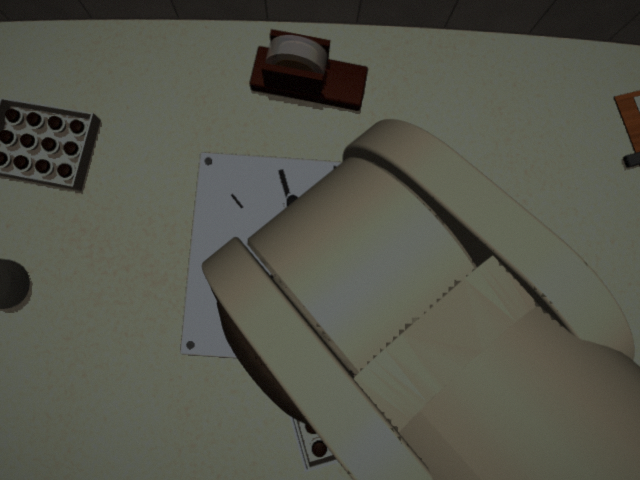

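In the wrist view the bar is centred and aligned at x of about 318. In the top view the handle is at (292,200), on the long line. I'll grip the knob and tighten it.

Run:
```python
from h import *
manip.servo_line([*piv,.073],ori(barYaw+1.2+np.pi/2),vel=.1); effector.close(40); st("grip")
q0=np.array(manip.current_q())
for a in (.3,.6,.85,1.0,1.1,1.15,1.2,1.23):
    q=q0.copy(); q[6]-=a; manip.movej(q); st(a)
    if a>1.05 and manip.current_wrist_torque()[2]>.25: break
effector.open_jaws(); p=manip.current_tool_pos(); manip.servo_line([p[0],p[1],.2],vel=.15)
cv2.imwrite("pics/w5.png",viewer.get_image("wrist")[:,:,::-1])
manip.move_pose([.3,-.45,.3],ori(np.radians(0))) if False else None
q=np.array(manip.current_q()); print(np.round(q,3)); q[0]-=1.0; manip.movej(q); st("away")
cv2.imwrite("pics/t5.png",viewer.get_image("top")[:,:,::-1])
```

```text
grip t25.39 [0.5049 0.0272 0.073 ] yaw157.02 F [-2.4  1.6  1.6] M [ 0.29  0.41 -0.38] gap0.0149
0.3 t25.78 [0.5051 0.0271 0.073 ] yaw140.04 F [-0.5  0.1  0.7] M [ 0.14 -0.04 -0.09] gap0.0146
0.6 t26.18 [0.5052 0.027  0.073 ] yaw122.95 F [ 1.1 -0.8  0.4] M [-0.03 -0.26 -0.14] gap0.0148
0.85 t26.52 [0.5052 0.0268 0.073 ] yaw108.67 F [ 0.9 -1.2 -1.2] M [-0.21 -0.4  -0.1 ] gap0.0148
1.0 t26.79 [0.5052 0.0268 0.073 ] yaw100.11 F [ 1.6 -1.5 -1.1] M [-0.38 -0.6  -0.11] gap0.0148
1.1 t27.04 [0.5052 0.0267 0.073 ] yaw94.33 F [ 1.8 -3.3 -1.7] M [-0.56 -0.69 -0.13] gap0.0150
1.15 t27.29 [0.5052 0.0267 0.073 ] yaw91.35 F [ 2.9 -4.5 -1.9] M [-0.74 -0.72 -0.07] gap0.0148
1.2 t27.54 [0.5052 0.0266 0.073 ] yaw88.42 F [ 2.3 -4.2 -0.9] M [-0.81 -0.84 -0.04] gap0.0145
1.23 t27.79 [0.5052 0.0266 0.073 ] yaw86.81 F [ 4.  -4.2 -0.1] M [-0.86 -0.85  0.66] gap0.0147
[ 0.906  0.625 -1.349  1.919  0.669  1.163  0.812]
away t31.89 [0.251  0.4381 0.1987] yaw143.70 F [-0.3 -0.2  0.2] M [ 0.13 -0.09 -0.01] gap0.0917
```

View pics/t5.png

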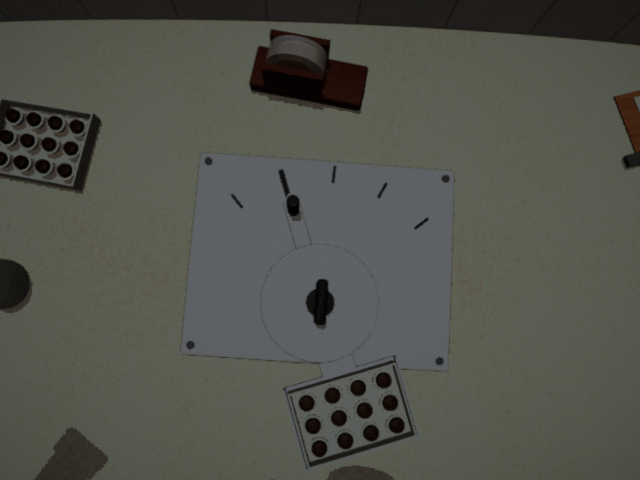

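The top view shows the bar back at its start angle, from (322,280) to (320,322). The handle is on the long line at about (293,203). A quick numeric check, then I hand in.

Run:
```python
from h import *
c=viewer.get_calibration("top"); im=cv2.imread("pics/t5.png")
h=onplane(c,[(292.8,201.5)],.1)[0,:2]; print("handle",h,"off mark mm",1e3*(h-mark))
def bar(n):
    g=cv2.imread(n).max(2)[270:335,300:340]; m=(g<22).astype(np.uint8)
    k=max(cv2.findContours(m,0,1)[0],key=cv2.contourArea); return cv2.minAreaRect(k)
print(bar("pics/top0.png"),bar("pics/t5.png"))
st(); manip.hand_in()
```

```text
handle [0.63782662 0.06737175] off mark mm [-1.17338326 -1.62824596]
((19.872310638427734, 32.221534729003906), (42.49003219604492, 25.6826171875), 70.55996704101562) ((19.767696380615234, 32.25845718383789), (42.49003219604492, 25.904497146606445), 70.55996704101562)
 t31.94 [0.2511 0.438  0.1987] yaw143.69 F [-0.1 -0.2  0.2] M [ 0.14 -0.13  0.  ] gap0.0917
the job is handed in; nothing more can be done
```

The job is done and handed in at about 32 s of the 62 s allowed; no verdict was reported. I loosened the knob to its anticlockwise stop with the arm still in place. Then I swung the arm by its post onto the long line and turned the knob clockwise to its stop again.

- **Arm position:** in the last top picture the handle is about 2 mm from the mark, against the 25 mm limit.
- **Knob:** the bar has the same outline and angle in the image as at the start, when it was tight. The wrist moment changed sign at both stops.
- **Robot:** the arm was clear of everything at hand-in, with wrist forces near zero.
- **What went wrong:** my first grip on the knob was too low and closed on its hub, at a 23.7 mm gap. I opened, raised 10 mm and gripped again, which measured 14.6 mm on the 15 mm bar. A circle fit to the disc also found nothing, so I took the pivot from the long line, which agreed with the middle of the bar.

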